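# Put the lining tools away

## Task

The lining is finished, so clear the table: lay the two paste brushes on the brush rest, one in each lane, lying flat across both bars; stand the two steel weights in the weight case, each in the compartment of its size; and stand the paste jar upright in the empty bay of the jar caddy. Set each thing down rather than dropping it, and do not knock over the little amber jar that already stands in the caddy.

Things in the scene. Friction and masses are not known exactly. Their poses are not given: they have to be found in the camera images.
- wide_brush_mid (a point): Wide flat paste brush of pale wood, lying flat, 205 long, 16 thick. This point is its balance point, on the handle, 8 above the underside. x points along the brush to the bristles, z up: straight handle 26 wide from x = -87 to +40, shoulder to +55, steel ferrule 56 wide to +80, bristles to +118. Grasp across the handle at this point. 90 g.
- narrow_brush_mid (a point): Narrow flat paste brush, same but slimmer: handle 22 wide, ferrule and bristles 34 wide, 205 long, 16 thick. This point is its balance point, on the handle, 8 above the underside; x points along the brush to the bristles (handle end at x = -87, shoulder +40 to +55, bristle tips +118). Grasp across the handle at this point. 70 g.
- large_weight_mid (a point): Large steel weight standing upright: round body 58 in diameter and 34 high with a felt foot, and on top a round knob 24 in diameter. 62 high in all; the straight part of the knob runs from 41 to 62 above the foot. This point is on its axis, half-way up (31). z up. Lift it by the knob. 0.5 to 0.7 kg.
- small_weight_mid (a point): Small steel weight standing upright: round body 36 in diameter and 32 high with a felt foot, and on top a round knob 18 in diameter. 58 high in all; the straight part of the knob runs from 39 to 58 above the foot. This point is on its axis, half-way up (29). z up. Lift it by the knob. 0.2 to 0.33 kg.
- paste_jar_mid (a point): Paste jar: closed, clear glass with paper label and white lid, standing upright, 75 high; body 56 in diameter to 45 up, then a narrower neck; lid 50 in diameter from 59 to 75 up. This point is on its axis, half-way up (37.5). z up. Lift it by the lid. 0.18 to 0.35 kg.
- amber_jar_mid (a point): Little amber glass jar with a black lid, 44 in diameter, 64 high, that stands loose in the other bay of the jar caddy (the one on the caddy's -y side) and stays there. This point is on its axis, half-way up (32).
- brush_rest: Fixed wooden brush rest: base 84 (x) x 166 (y), two bars along y at x = -30 and +30, each 10 thick, tops at z = 28. Blocks on the bars (to z = 40) leave two lanes 48 wide, centred at y = +38 and -38. Origin: centre of underside. A brush lies along x, either way round, either brush in either lane, balance point midway between the bars (within 20), ferrule clear of the blocks; its mid-height is then z = 36.
- weight_case: Dark wooden weight case, open on top, fixed: 96 (x) x 158 (y), 28 high, walls 8, inner floor (cork) at z = 6. Two compartments: the large one, 80 x 80 inside, centred at x = 0, y = +31, for the large weight; the small one, 80 (x) x 54 (y) inside, centred at x = 0, y = -44, for the small weight. Origin: centre of its underside, z up.
- jar_caddy: Grey plastic jar caddy, open on top, fixed: 96 (x) x 184 (y), 26 high, walls 8, inner floor at z = 8. Two bays 80 x 80 inside: the one centred at x = 0, y = +44 is empty, for the paste jar; the one at y = -44 holds the amber jar. Origin: centre of its underside, z up.

How it is judged (in metres and radians):
At the end, for the whole second after the job is handed in: Both brushes lie level in lanes of the brush rest (within 22 mm of its middle along the lane), the large weight stands in the large and the small weight in the small compartment, and the paste jar stands in the caddy's empty bay, each on its floor, upright, released and at rest (horizontal distance between wide_brush_mid and narrow_brush_mid above 0.045 m and x of wide_brush_mid in the frame of brush_rest between -0.022 and 0.022 m and z of wide_brush_mid in the frame of brush_rest between 0.03 and 0.042 m and (y of wide_brush_mid in the frame of brush_rest between 0.025 and 0.052 m or y of wide_brush_mid in the frame of brush_rest between -0.052 and -0.025 m) and angle between each of wide_brush_mid, narrow_brush_mid, large_weight_mid, small_weight_mid, paste_jar_mid's own z axis and vertical below 0.12 rad and angle between the x axis of each of wide_brush, narrow_brush and the x axis of brush_rest, either way round below 0.35 rad and linear speed of each of wide_brush, narrow_brush, large_weight, small_weight, paste_jar below 0.02 m/s and angular speed of each of wide_brush, narrow_brush, large_weight, small_weight, paste_jar below 0.2 rad/s and x of narrow_brush_mid in the frame of brush_rest between -0.022 and 0.022 m and z of narrow_brush_mid in the frame of brush_rest between 0.03 and 0.042 m and (y of narrow_brush_mid in the frame of brush_rest between 0.025 and 0.052 m or y of narrow_brush_mid in the frame of brush_rest between -0.052 and -0.025 m) and x of large_weight_mid in the frame of weight_case between -0.015 and 0.015 m and y of large_weight_mid in the frame of weight_case between 0.016 and 0.046 m and z of large_weight_mid in the frame of weight_case between 0.031 and 0.043 m and x of small_weight_mid in the frame of weight_case between -0.025 and 0.025 m and y of small_weight_mid in the frame of weight_case between -0.056 and -0.032 m and z of small_weight_mid in the frame of weight_case between 0.029 and 0.041 m and x of paste_jar_mid in the frame of jar_caddy between -0.015 and 0.015 m and y of paste_jar_mid in the frame of jar_caddy between 0.029 and 0.059 m and z of paste_jar_mid in the frame of jar_caddy between 0.0395 and 0.0515 m); the robot touches nothing.
It fails at once if one of the things is dropped (falls free, faster than 0.75 m/s, about 30 mm) ((contact force between the fingers and wide_brush below 0.05 N and linear speed of wide_brush above 0.75 m/s) or (contact force between the fingers and narrow_brush below 0.05 N and linear speed of narrow_brush above 0.75 m/s) or (contact force between the fingers and large_weight below 0.05 N and linear speed of large_weight above 0.75 m/s) or (contact force between the fingers and small_weight below 0.05 N and linear speed of small_weight above 0.75 m/s) or (contact force between the fingers and paste_jar below 0.05 N and linear speed of paste_jar above 0.75 m/s)).
It fails at once if the amber jar is knocked over or lifted out of its bay (angle between amber_jar_mid's own z axis and vertical above 0.5 rad or z of amber_jar_mid in the frame of jar_caddy above 0.065 m).
It also fails if it takes over 118 s, if anything falls off the work surface, if the arm or the gripper's body presses on something with over 40 N, if the wrist force passes 120 N, or if a joint passes its speed limit or range.

## Robot

A 6-joint arm with a two-finger parallel gripper is mounted at the origin on the work surface. World frame = base frame: x ahead of the robot, y to its left, z up, the work surface at z = 0. Lengths are in m, angles in degrees, forces in N, time in s.
With the tool pointing down it reaches from about 0.3 to 0.75 m from the base axis. Payload 8.5 kg.
Tool frame: the origin (TCP) lies at the very end of the fingers, on their centre line; the grasp point (between the pads) lies env.pinch_z behind it (env.pinch_z is the distance from the TCP to the grasp point, in m); z points along the fingers, y is the line along which they close (so a half turn about z gives the same grasp; the last joint's range is limited). The gripper opens to 85 mm and grips with 20 to 120 N. Pads are 22 mm wide; open, the fingers measure 114 mm over their backs; the gripper's body (76 mm by 85 mm) begins 54 mm behind the grasp point. The pads swing forward as they close: fully open they stand 13 mm farther back than shut.
Start: joints at [-78.283, 21.807, 74.336, -0, 83.858, -12.336], TCP at [0.224, -0.502, 0.194] pointing down, gripper open.
Joint ranges: [-178.18, 178.18], [-50.72, 133.34], [12.68, 142.11], [-81.47, 261.47], [9.98, 163.14], [-165.26, 165.26]. Speed limits (degrees/s): [136.94, 136.94, 180, 180, 180, 180].

## Interface

Orientations are given as a 3x3 rotation matrix whose columns are the frame's x, y, z axes.
In Python, from rig import telemetry, get_image, env gives the robot as it stands. The module is installed in compiled form; this text tells all that it offers.
- The arm moves only by the tool apply_moves, never from a script. Its argument "series" is a list of rows, each a list of 7 numbers: the shift along the tool's x, y, z in mm, then the turn, a rotation vector about the tool's x, y, z in degrees, then the opening, from 0 (shut) to 1 (fully open). A call has 1 to 12 rows; each row shifts and turns the commanded pose from where the row before left it, along the tool's axes as they then stand; what a row does not reach is not made up. A row lasts 1/8 s, in which the tool goes at most 62.5 mm and 10.7 degrees, less where a joint would pass 70% of its speed; a pose out of reach is approached as far as the arm can. A call with a gripper value outside its range is refused whole. The fingers move at their own pace and stop on an object; "grip_force" is the grip in N (left out, the last holds). Time passes only in rows, so rows that do not move let the fingers close. It gives the time, the measured TCP pose, the force, the opening and the grip force at its end, in the units of the state.
- telemetry.observe(): the state, without advancing time (a new reading comes with each control period).
- get_image(name): name is "scene" or "top"; returns a dict with "frame" (480x640x3 uint8, red, green, blue), "z_map" (480x640 float32, m along the optical axis (not along the pixel's ray), 0 where there is no reading), "vertical_fov" (degrees; the focal length in pixels is half the picture's height over the tangent of half this angle, whatever the lens; pixels are square), "cx", "cy" (the principal point, pixels), "eye" and "attitude" of the camera in the world. Camera axes: x right, y up, looking along -z (the intrinsics and any distortion apply to the point x, -y, -z); pixel columns grow to the right and rows downward; lengths in m; the calibration is good to about 2 mm. A picture is of the moment at which its call begins.
- env.close_job(): hands the job in; it is judged then, once.
The state is a dict: "time_s": time; "q": joint angles; "qvel": joint speeds; "joint_efforts": joint torques, N m; "position": TCP position; "tool_rot": TCP orientation; "ft_force": force on the tool from outside, world axes, zero at the start; "wrist_torque": the same for the moment, N m; "grip_width": finger opening in m; "gripper_force": force on a finger pad.
Only numpy, scipy, OpenCV 4.12 (cv2) and the standard library are available. Lean on these libraries where they do the work, as an engineer would, in place of code of your own. Each camera call takes 0.05 s, during which the arm holds its last target. There are 200 camera calls.

## Working session

There is one attempt and no reset: what is moved stays moved. The work goes in short steps, Python scripts to look and compute and a tool call to move; the robot and the scene stay as the last step left them, time stands still between calls to the robot, and variables do not carry over. Pictures are saved under pics/ and viewed, at most 14 in all, crops included, and the job is handed in when it is done.

Besides the shell and the picture viewer there is one more tool, called after "Call:" by a JSON object that holds its "fn" and its "kwargs", one argument or row to a line. apply_moves: Moves the arm, as the interface text tells. Its arguments: {"type":"object","properties":{"series":{"type":"array"},"grip_force":{"type":"number"}},"required":["series"]}

```bash
mkdir -p pics
python3 - <<'E'
from rig import telemetry,get_image,env
import cv2,numpy as np
print(env.pinch_z)
s=telemetry.observe();print({k:np.round(v,4).tolist() for k,v in s.items()})
for n in("top","scene"):
    d=get_image(n);cv2.imwrite(f"pics/{n}0.png",d["frame"][:,:,::-1]);np.savez(f"{n}0.npz",**d)
    print(n,{k:np.round(v,4).tolist() for k,v in d.items() if k not in("frame","z_map")},(d["z_map"]>0).mean())
E
```

```text
0.0187
{'time_s': 0.0, 'q': [-78.2833, 21.843, 74.3866, -0.0006, 83.8575, -12.3349], 'qvel': [0.0308, -0.0259, 0.0319, 0.0008, 0.0171, 0.0149], 'joint_efforts': [-0.0017, -44.8464, -23.1279, -0.0002, 0.0048, 0.0], 'position': [0.2241, -0.5019, 0.193], 'tool_rot': [[0.9132, 0.4076, -0.0003], [0.4076, -0.9132, 0.0015], [0.0003, -0.0015, -1.0]], 'ft_force': [0.0514, -0.5204, 0.4189], 'wrist_torque': [0.0017, 0.0382, 0.015], 'gripper_force': 0.0, 'grip_width': 0.0856}
top {'vertical_fov': 53.0259, 'cx': 320.3019, 'cy': 245.2047, 'eye': [0.4662, 0.0165, 0.9044], 'attitude': [[0.0154, 0.9994, -0.0295], [-0.9993, 0.0164, 0.0324], [0.0329, 0.029, 0.999]]} 0.9961946614583334
scene {'vertical_fov': 54.3651, 'cx': 317.7651, 'cy': 233.9152, 'eye': [0.9726, 0.1524, 0.7629], 'attitude': [[-0.3442, -0.7627, 0.5476], [0.9388, -0.2867, 0.1907], [0.0115, 0.5797, 0.8147]]} 0.995986328125
```

View pics/top0.png

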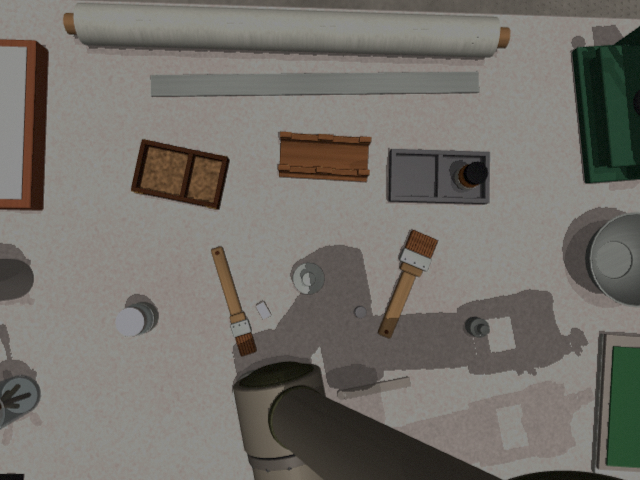

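View pics/scene0.png

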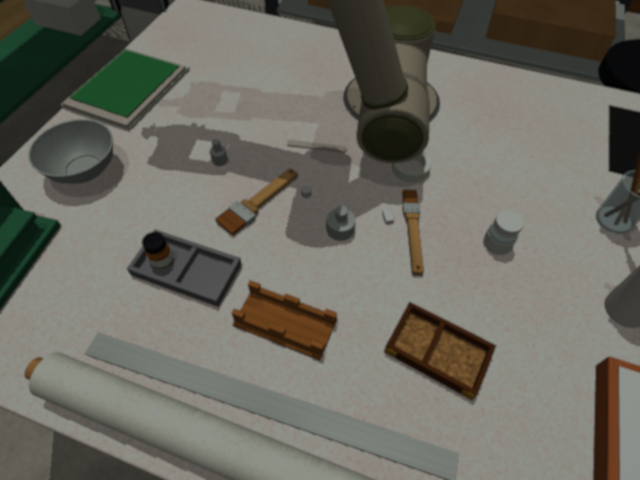

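Top view: weight case (180,174), brush rest (323,157), caddy (438,176) with the amber jar in its right bay. Narrow brush (233,300), wide brush (408,283), large weight (308,277), small weight (477,327), paste jar (135,320). The scene view shows the same set. Next I back-project with depth and segment by height.

```bash
cat > h.py <<'E'
import numpy as np,cv2
def cloud(d):
    z=d["z_map"];f=240/np.tan(np.radians(float(d["vertical_fov"]))/2)
    v,u=np.mgrid[0:480,0:640]
    c=np.stack([(u-d["cx"])/f*z,-(v-d["cy"])/f*z,-z],-1)
    return c@np.array(d["attitude"]).T+np.array(d["eye"])
def comps(P,lo,hi,minpix=8,box=(0.2,0.75,-.4,.45)):
    m=((P[...,2]>lo)&(P[...,2]<hi)&(P[...,0]>box[0])&(P[...,0]<box[1])&(P[...,1]>box[2])&(P[...,1]<box[3])).astype(np.uint8)
    n,l,s,c=cv2.connectedComponentsWithStats(m)
    for i in range(1,n):
        if s[i,4]>=minpix:
            Q=P[l==i];
            r=cv2.minAreaRect((Q[:,:2]*1000).astype(np.float32))
            yield c[i],s[i,4],Q,r
E
python3 - <<'E'
from h import *
for n in("top","scene"):
    d=dict(np.load(n+"0.npz"));P=cloud(d)
    t=P[(P[...,0]>.3)&(P[...,0]<.75)&(abs(P[...,1])<.35)&(abs(P[...,2])<.006)]
    A=np.c_[t[:,:2],np.ones(len(t))];k=np.linalg.lstsq(A,t[:,2],rcond=None)[0]
    print(n,"plane",k.round(4),(t[:,2]-A@k).std().round(4))
    for lo,hi in((.007,.024),(.02,.034),(.034,.046),(.05,.09)):
        print(lo,hi)
        for c,a,Q,r in comps(P,lo,hi,14):
            print(c.round().astype(int),a,"mean",Q.mean(0).round(4),"rect",np.round(r[0],1),np.round(r[1],1),round(r[2],1))
d=np.load("top0.npz")["frame"]
c=cv2.convertScaleAbs(d[120:370,100:500,::-1],alpha=1.6);cv2.imwrite("pics/crop1.png",cv2.resize(c,(800,500),interpolation=cv2.INTER_CUBIC))
E
```

```text
top plane [0.0001 0.0017 0.0002] 0.0017
0.007 0.024
[323 154] 1722 mean [ 0.6635 -0.0155  0.0095] rect [661.3 -16.9] [165.7  48. ] 88.1
[152 163] 413 mean [0.6394 0.3005 0.0119] rect [646.6 295.2] [ 55.3 110.7] 35.7
[419 192] 211 mean [ 0.5946 -0.195   0.0162] rect [ 587.2 -213. ] [207.9  85.1] 62.3
[434 175] 2338 mean [ 0.6273 -0.2252  0.0108] rect [ 622.9 -234.5] [177.4  89.9] 87.7
[197 173] 286 mean [0.6222 0.2184 0.0121] rect [611.4 205.8] [50.5 79.4] 79.8
[175 159] 25 mean [0.6489 0.2595 0.0079] rect [648.7 258.9] [21.5  8.9] 66.8
[165 160] 17 mean [0.6466 0.2789 0.008 ] rect [647.2 278.7] [ 6.9 13.2] 19.8
[223 184] 98 mean [0.6021 0.1693 0.0155] rect [602.8 169.2] [ 6.1 96.7] 76.0
[171 165] 45 mean [0.6361 0.2662 0.008 ] rect [638.9 266.7] [30.2 16.3] 69.4
[182 167] 31 mean [0.6343 0.2462 0.008 ] rect [634.6 245.1] [13.8 20.7] 32.7
[166 171] 21 mean [0.6249 0.2763 0.0079] rect [624.4 277.6] [10.3 16.4] 38.6
[214 176] 38 mean [0.6186 0.187  0.0081] rect [616.8 186.7] [25.3 15.7] 10.6
[323 176] 384 mean [ 0.6216 -0.0149  0.0112] rect [620.5 -15.3] [164.2   8.2] 87.9
[204 181] 57 
[... 5490 characters left out ...]
9 -0.0879  0.0399] rect [687.3 -88. ] [20.8 10.9] 83.9
[330 313] 85 mean [0.6337 0.0588 0.0399] rect [633.   58.3] [20.7 11.1] 88.3
[276 328] 113 mean [ 0.6905 -0.0159  0.0399] rect [690.2 -16.4] [28.3 11.2] 88.2
[316 344] 90 mean [0.6935 0.0564 0.0404] rect [692.8  56.1] [20.5 11.1] 87.7
0.05 0.09
[215 142] 59 mean [ 0.3489 -0.302   0.0566] rect [ 348.1 -302.8] [19.4 16.4] 41.4
[387 158] 264 mean [0.2827 0.0593 0.078 ] rect [284.4  59.3] [ 13.2 105.7] 11.7
[341 212] 143 mean [0.4358 0.0112 0.0604] rect [434.1  11. ] [23.2 22.8] 66.9
[507 224] 705 mean [0.3636 0.3112 0.0705] rect [357.8 312.8] [48.9 52.9] 54.9
[154 243] 454 mean [ 0.6276 -0.2784  0.0693] rect [ 625.  -281.3] [39.7 39.6] 69.7
```

View pics/crop1.png

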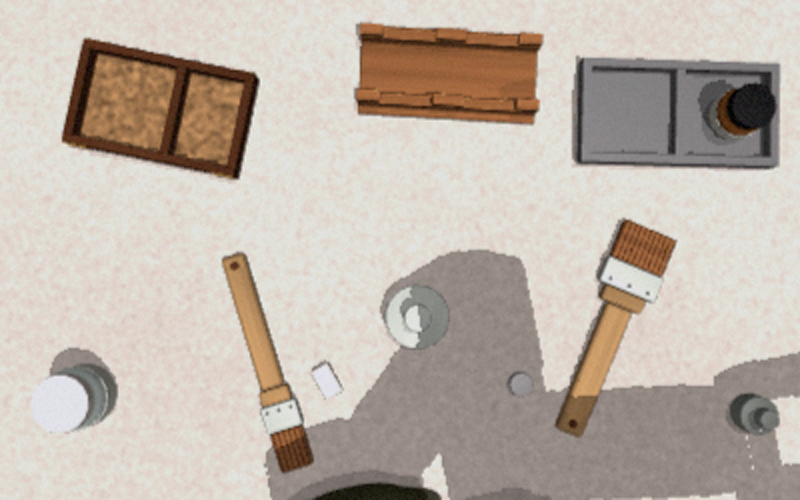

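Call:
{"fn": "apply_moves", "kwargs": {
  "series": [
    [32,-22,13,0,0,0,1],
    [32,-22,13,0,0,0,1],
    [32,-22,13,0,0,0,1],
    [32,-22,13,0,0,0,1],
    [32,-22,13,0,0,0,1],
    [33,-21,13,0,0,0,1],
    [0,0,0,0,0,0,1],
    [0,0,0,0,0,0,1]
  ],
  "grip_force": 60
}}

```text
time_s: 1.1
position: [0.347, -0.3045, 0.1158]
tool_rot: [[0.913, 0.408, 0.0], [0.408, -0.913, -0.0], [-0.0, 0.0, -1.0]]
ft_force: [-1.1, 0.3, 0.7]
grip_width: 0.0855
gripper_force: 0.0
```

```bash
cat > go.py <<'E'
import sys,numpy as np
from rig import telemetry
s=telemetry.observe();R=np.array(s["tool_rot"]);p=np.array(s["position"])*1000
yaw=np.degrees(np.arctan2(R[1,0],R[0,0]))
print("t",round(s["time_s"],2),"p",p.round(1),"yaw",yaw.round(2),"w",round(s["grip_width"]*1000,1),"gf",round(s["gripper_force"],1),"F",np.round(s["ft_force"],1),"q6",round(s["q"][5],1),"tilt",R[:2,2].round(4))
for a in sys.argv[1:]:
    t=np.array([float(v) for v in a.split(",")])
    print(a,"shift now-frame",(R.T@(t[:3]-p)).round(1),"then turn z",((yaw-t[3]).round(1) if len(t)>3 else ""))
E
python3 go.py 347.2,-303.6,35
```

```text
t 1.1 p [ 347.  -304.5  115.8] yaw 24.06 w 85.5 gf 0.0 F [-1.1  0.3  0.7] q6 9.9 tilt [ 0.     -0.0005]
347.2,-303.6,35 shift now-frame [ 0.6 -0.7 80.8] then turn z
```

Call:
{"fn": "apply_moves", "kwargs": {
  "series": [
    [0.5,-0.7,25,0,0,0,1],
    [0,0,25,0,0,0,1],
    [0,0,15,0,0,0,1],
    [0,0,10,0,0,0,1],
    [0,0,5.5,0,0,0,1],
    [0,0,0,0,0,0,0.6],
    [0,0,0,0,0,0,0],
    [0,0,0,0,0,0,0],
    [0,0,0,0,0,0,0],
    [0,0,0,0,0,0,0],
    [0,0,0,0,0,0,0]
  ],
  "grip_force": 60
}}

```text
time_s: 2.48
position: [0.3472, -0.3031, 0.0352]
tool_rot: [[0.913, 0.408, 0.0], [0.408, -0.913, -0.0], [0.0, 0.0, -1.0]]
ft_force: [-0.2, -0.7, 0.5]
grip_width: 0.0001
gripper_force: 0.0
```

```bash
python3 go.py 610.8,203.9,140
python3 - <<'E'
from h import *
from rig import get_image
d=get_image("scene");c=d["frame"][90:240,130:330,::-1]
cv2.imwrite("pics/g1.png",cv2.resize(cv2.convertScaleAbs(c,alpha=1.6),(600,450),interpolation=cv2.INTER_CUBIC))
E
```

```text
t 2.48 p [ 347.2 -303.1   35.2] yaw 24.05 w 0.1 gf 0.0 F [-0.2 -0.7  0.5] q6 10.1 tilt [ 0.     -0.0001]
610.8,203.9,140 shift now-frame [ 447.4 -355.5 -104.9] then turn z
```

View pics/g1.png

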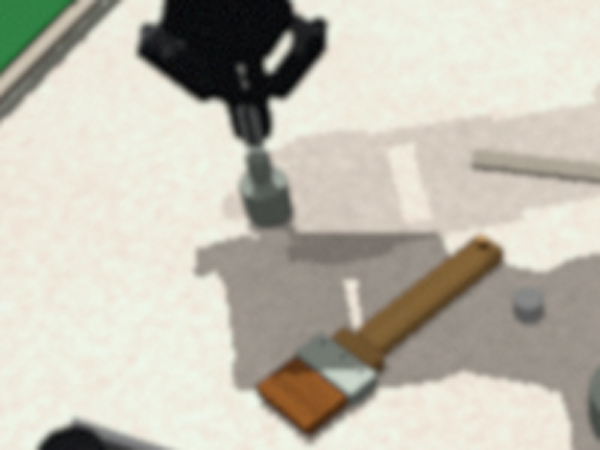

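The fingers closed on nothing: the tips show at crop (250,140), just above and behind the unmoved knob at (258,155). I'll measure where the tips really are.

Run:
```python
from h import *
from rig import get_image
for n in("scene","top"):
    d=get_image(n);P=cloud(d)
    m=(abs(P[...,0]-.347)<.07)&(abs(P[...,1]+.303)<.07)&(P[...,2]>.025)&(P[...,2]<.16)
    Q=P[m];print(n,len(Q))
    for lo in np.arange(.025,.13,.008):
        q=Q[(Q[:,2]>=lo)&(Q[:,2]<lo+.008)]
        if len(q):print(round(lo,3),len(q),(q.mean(0)*1000).round(0),(np.ptp(q,0)*1000).round())
```

```text
scene 1176
0.025 96 [ 353. -299.   31.] [35. 35.  8.]
0.033 49 [ 351. -300.   35.] [33. 31.  8.]
0.041 22 [ 352. -300.   45.] [14. 14.  8.]
0.049 30 [ 351. -302.   54.] [18. 16.  8.]
0.057 31 [ 348. -302.   59.] [16. 18.  4.]
0.073 18 [ 355. -297.   78.] [11. 15.  6.]
0.081 39 [ 352. -297.   85.] [21. 24.  8.]
0.089 38 [ 353. -299.   92.] [21. 24.  8.]
0.097 47 [ 352. -297.  101.] [22. 25.  8.]
0.105 40 [ 353. -298.  109.] [22. 26.  8.]
0.113 68 [ 355. -300.  118.] [32. 52.  7.]
0.121 134 [ 352. -299.  126.] [45. 71.  8.]
0.129 150 [ 352. -302.  133.] [49. 80.  8.]
top 603
0.025 145 [ 349. -299.   31.] [34. 33.  8.]
0.033 47 [ 351. -300.   34.] [31. 28.  7.]
0.041 18 [ 349. -299.   45.] [15. 11.  7.]
0.049 22 [ 349. -299.   54.] [15. 14.  6.]
0.057 11 [ 349. -300.   58.] [13.  9.  3.]
0.073 10 [ 353. -297.   78.] [11. 15.  6.]
0.081 21 [ 353. -298.   85.] [15. 23.  7.]
0.089 23 [ 351. -295.   93.] [14. 18.  7.]
0.097 17 [ 352. -295.  100.] [13. 17.  7.]
0.105 16 [ 353. -298.  108.] [15. 17.  7.]
0.113 29 [ 354. -294.  119.] [18. 40.  6.]
0.121 63 [ 343. -284.  126.] [31. 35.  8.]
0.129 44 [ 342. -278.  132.] [27. 43.  7.]
```

```bash
cat > tip.py <<'E'
from h import *
from rig import get_image,telemetry
s=telemetry.observe();p=np.array(s["position"])
print(s["time_s"],p.round(4),np.round(s["q"],2))
for n in("scene","top"):
    P=cloud(get_image(n))
    m=(abs(P[...,0]-p[0])<.03)&(abs(P[...,1]-p[1])<.03)&(P[...,2]>.068)&(P[...,2]<p[2]+.12)
    Q=P[m]; z=Q[:,2].min(); q=Q[Q[:,2]<z+.03]
    print(n,"lowest",z.round(4),"mid",((q.min(0)+q.max(0))/2).round(4),np.ptp(q,0).round(3))
E
python3 tip.py
```

```text
2.625 [ 0.3472 -0.3031  0.0351] [-55.89  24.38 101.48   0.    54.14  10.06]
scene lowest 0.0747 mid [ 0.3472 -0.2992  0.0897] [0.024 0.026 0.03 ]
top lowest 0.0763 mid [ 0.3503 -0.3     0.0913] [0.016 0.024 0.03 ]
```

Call:
{"fn": "apply_moves", "kwargs": {
  "series": [
    [0,0,-20,0,0,0,0],
    [0,0,-20,0,0,0,0],
    [0,0,0,0,0,0,0],
    [0,0,0,0,0,0,0]
  ]
}}

```text
time_s: 3.22
position: [0.347, -0.3028, 0.0745]
tool_rot: [[0.913, 0.408, -0.001], [0.408, -0.913, 0.001], [-0.0, -0.001, -1.0]]
ft_force: [0.6, -0.4, -0.6]
grip_width: 0.0002
gripper_force: 0.0
```

```bash
python3 tip.py
```

```text
3.225 [ 0.347  -0.3028  0.0745] [-55.89  20.83  98.68   0.    60.54  10.06]
scene lowest 0.1152 mid [ 0.3469 -0.2989  0.1302] [0.025 0.026 0.03 ]
top lowest 0.1135 mid [ 0.3501 -0.2996  0.1285] [0.015 0.025 0.03 ]
```

The real fingertips sit about 39.5 mm higher than the reported TCP, and about 2–3 mm off in y. I'll correct for both.

Call:
{"fn": "apply_moves", "kwargs": {
  "series": [
    [0,0,0,0,0,0,1],
    [0,0,0,0,0,0,1],
    [0,0,0,0,0,0,1],
    [0,0,0,0,0,0,1],
    [-1,2.3,25,0,0,0,1],
    [0,0,20,0,0,0,1],
    [0,0,15,0,0,0,1],
    [0,0,11,0,0,0,1],
    [0,0,8,0,0,0,1],
    [0,0,0,0,0,0,1]
  ]
}}

```text
time_s: 4.58
position: [0.3471, -0.3055, -0.0041]
tool_rot: [[0.913, 0.408, -0.0], [0.408, -0.913, 0.0], [-0.0, -0.001, -1.0]]
ft_force: [0.8, -0.1, 0.4]
grip_width: 0.0857
gripper_force: 0.0
```

Call:
{"fn": "apply_moves", "kwargs": {
  "series": [
    [0,0,0,0,0,0,0],
    [0,0,0,0,0,0,0],
    [0,0,0,0,0,0,0],
    [0,0,0,0,0,0,0],
    [0,0,0,0,0,0,0],
    [0,0,0,0,0,0,0]
  ],
  "grip_force": 60
}}

```text
time_s: 5.32
position: [0.3472, -0.3056, -0.0036]
tool_rot: [[0.913, 0.408, 0.0], [0.408, -0.913, -0.0], [0.0, 0.0, -1.0]]
ft_force: [-1.3, 2.0, 6.3]
grip_width: 0.0158
gripper_force: 58.5
```

```bash
python3 go.py 610.8,203.9,100
python3 - <<'E'
from h import *
from rig import get_image
d=get_image("scene");c=d["frame"][90:240,130:330,::-1]
cv2.imwrite("pics/g2.png",cv2.resize(cv2.convertScaleAbs(c,alpha=1.6),(600,450),interpolation=cv2.INTER_CUBIC))
E
```

```text
t 5.33 p [ 347.2 -305.6   -3.6] yaw 24.05 w 15.8 gf 58.5 F [-1.3  2.   6.3] q6 9.9 tilt [ 0.0002 -0.0002]
610.8,203.9,100 shift now-frame [ 448.4 -357.8 -103.7] then turn z
```

View pics/g2.png

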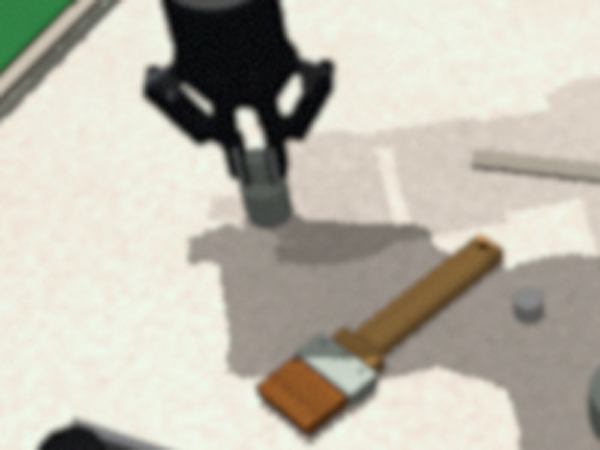

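Grip holds the knob (15.8 mm, 58 N). Lifting and carrying.

Call:
{"fn": "apply_moves", "kwargs": {
  "series": [
    [0,0,-10,0,0,0,0],
    [0,0,-25,0,0,0,0],
    [0,0,-35,0,0,0,0],
    [10,-8,-30,0,0,0,0],
    [25,-20,0,0,0,0,0],
    [35,-28,0,0,0,0,0],
    [40,-32,0,0,0,0,0],
    [40,-32,0,0,0,0,0],
    [40,-32,0,0,0,0,0],
    [40,-32,0,0,0,0,0],
    [40,-32,0,0,0,0,0],
    [40,-32,0,0,0,0,0]
  ]
}}

```text
time_s: 6.88
position: [0.5296, 0.0489, 0.0964]
tool_rot: [[0.913, 0.408, -0.0], [0.408, -0.913, -0.0], [-0.0, 0.0, -1.0]]
ft_force: [0.5, -1.2, -1.0]
grip_width: 0.0157
gripper_force: 58.8
```

Call:
{"fn": "apply_moves", "kwargs": {
  "series": [
    [40,-32,0,0,0,0,0],
    [40,-32,0,0,0,0,0],
    [30,-24,0,0,0,0,0],
    [20,-15,0,0,0,0,0],
    [8,-5,0,0,0,0,0],
    [0,0,0,0,0,0,0],
    [0,0,0,0,0,0,0]
  ]
}}

```text
time_s: 7.75
position: [0.6109, 0.2011, 0.0962]
tool_rot: [[0.914, 0.407, -0.0], [0.407, -0.914, -0.0], [-0.001, 0.0, -1.0]]
ft_force: [0.1, -0.3, -2.4]
grip_width: 0.0158
gripper_force: 58.8
```

```bash
python3 go.py 610.8,201.9,100,24
python3 - <<'E'
from h import *
from rig import get_image
for n in("scene","top"):
    P=cloud(get_image(n))
    for c,a,Q,r in comps(P,.105,.13,15,(.56,.66,.14,.26)):print(n,a,(Q.mean(0)*1000).round(),np.round(r[0],1),np.round(r[1],1))
    q=P[(abs(P[...,0]-.611)<.04)&(abs(P[...,1]-.204)<.04)&(P[...,2]>.05)&(P[...,2]<.13)]
    print(q[:,2].min())
E
```

```text
t 7.75 p [610.9 201.1  96.2] yaw 24.0 w 15.8 gf 58.8 F [ 0.1 -0.3 -2.4] q6 73.7 tilt [-0.0004 -0.0003]
610.8,201.9,100,24 shift now-frame [ 0.3 -0.7 -3.8] then turn z 0.0
scene 180 [625. 201. 118.] [621.5 202.1] [35.  16.4]
0.09985285902629182
top 36 [607. 184. 116.] [608.3 184.3] [ 2.7 18. ]
0.0999819444038379
```

Call:
{"fn": "apply_moves", "kwargs": {
  "series": [
    [0,-1,25,0,0,0,0],
    [0,0,25,0,0,0,0],
    [0,0,20,0,0,0,0],
    [0,0,12,0,0,0,0],
    [0,0,6,0,0,0,0],
    [0,0,3,0,0,0,0],
    [0,0,2,0,0,0,0],
    [0,0,0,0,0,0,0],
    [0,0,0,0,0,0,0]
  ]
}}

```text
time_s: 8.98
position: [0.6109, 0.2031, 0.0035]
tool_rot: [[0.913, 0.408, 0.001], [0.408, -0.913, 0.0], [0.001, 0.0, -1.0]]
ft_force: [-0.3, 0.3, -2.2]
grip_width: 0.016
gripper_force: 58.8
```

Call:
{"fn": "apply_moves", "kwargs": {
  "series": [
    [0,0,1,0,0,0,0],
    [0,0,0,0,0,0,0],
    [0,0,0,0,0,0,0.3],
    [0,0,0,0,0,0,0.5],
    [0,0,0,0,0,0,0.5],
    [0,0,0,0,0,0,0.5],
    [0,0,-20,0,0,0,0.5],
    [0,0,-30,0,0,0,1],
    [0,0,-35,0,0,0,1],
    [0,0,0,0,0,0,1]
  ]
}}

```text
time_s: 10.22
position: [0.6122, 0.2032, 0.09]
tool_rot: [[0.913, 0.408, 0.006], [0.408, -0.913, 0.001], [0.005, 0.002, -1.0]]
ft_force: [-0.1, -1.0, 0.4]
grip_width: 0.0854
gripper_force: 0.0
```

```bash
python3 go.py 433.3,7.9,84 433.3,7.9,-2.5
python3 - <<'E'
from h import *
from rig import get_image
P=cloud(get_image("scene"))
for c,a,Q,r in comps(P,.05,.07,15,(.5,.7,.1,.3)):print(a,(Q.mean(0)*1000).round(),np.round(r[0],1),np.round(r[1],1))
E
```

```text
t 10.22 p [612.2 203.2  90. ] yaw 24.06 w 85.4 gf 0.0 F [-0.1 -1.   0.4] q6 73.8 tilt [0.0056 0.0008]
433.3,7.9,84 shift now-frame [-243.   105.4    4.8] then turn z 
433.3,7.9,-2.5 shift now-frame [-243.5  105.3   91.3] then turn z 
130 [613. 204.  62.] [611.8 204.1] [17.9 16.4]
```

Small weight stands in its compartment (knob at 612,204 mm). Next the large weight.

Call:
{"fn": "apply_moves", "kwargs": {
  "series": [
    [-20,8,0,0,0,0,1],
    [-40,17,0,0,0,0,1],
    [-40,17,0,0,0,0,1],
    [-40,18,0,0,0,0,1],
    [-40,18,0,0,0,0,1],
    [-40,17,0,0,0,0,1],
    [-18,8,0,0,0,0,1],
    [-5,2.4,0,0,0,0,1],
    [0,0,25,0,0,0,1],
    [0,0,25,0,0,0,1],
    [0,0,20,0,0,0,1],
    [0,0,14,0,0,0,1]
  ]
}}

```text
time_s: 11.78
position: [0.4318, 0.0083, 0.0017]
tool_rot: [[0.913, 0.408, -0.002], [0.408, -0.913, 0.001], [-0.001, -0.001, -1.0]]
ft_force: [-0.2, 0.3, 0.7]
grip_width: 0.0855
gripper_force: 0.0
```

```bash
python3 go.py 433.3,7.9,-1.5
```

```text
t 11.78 p [431.8   8.3   1.7] yaw 24.08 w 85.5 gf 0.0 F [-0.2  0.3  0.7] q6 51.2 tilt [-0.0016  0.0005]
433.3,7.9,-1.5 shift now-frame [1.2 1.  3.2] then turn z
```

Call:
{"fn": "apply_moves", "kwargs": {
  "series": [
    [1,1,2,0,0,0,1],
    [0,0,0,0,0,0,0],
    [0,0,0,0,0,0,0],
    [0,0,0,0,0,0,0],
    [0,0,0,0,0,0,0],
    [0,0,0,0,0,0,0],
    [0,0,0,0,0,0,0]
  ],
  "grip_force": 80
}}

```text
time_s: 12.65
position: [0.4332, 0.0075, 0.0016]
tool_rot: [[0.913, 0.408, 0.0], [0.408, -0.913, 0.0], [0.001, -0.0, -1.0]]
ft_force: [-2.0, 3.9, 6.0]
grip_width: 0.0212
gripper_force: 78.0
```

```bash
python3 go.py 624.6,275.7,98
```

```text
t 12.65 p [433.2   7.5   1.6] yaw 24.05 w 21.2 gf 78.0 F [-2.   3.9  6. ] q6 51.2 tilt [0.0005 0.0003]
624.6,275.7,98 shift now-frame [ 284.2 -166.9  -96.2] then turn z
```

Call:
{"fn": "apply_moves", "kwargs": {
  "series": [
    [0,0,-10,0,0,0,0],
    [0,0,-25,0,0,0,0],
    [0,0,-35,0,0,0,0],
    [10,-6,-26,0,0,0,0],
    [25,-15,0,0,0,0,0],
    [38,-22,0,0,0,0,0],
    [40,-24,0,0,0,0,0],
    [40,-24,0,0,0,0,0],
    [40,-23,0,0,0,0,0],
    [40,-23,0,0,0,0,0],
    [30,-18,0,0,0,0,0],
    [16,-9,0,0,0,0,0]
  ]
}}

```text
time_s: 14.15
position: [0.6211, 0.272, 0.0965]
tool_rot: [[0.913, 0.409, -0.002], [0.409, -0.913, -0.0], [-0.002, -0.0, -1.0]]
ft_force: [-0.3, -0.4, -4.6]
grip_width: 0.021
gripper_force: 79.2
```

Call:
{"fn": "apply_moves", "kwargs": {
  "series": [
    [5,-3,0,0,0,0,0],
    [0,0,0,0,0,0,0],
    [0,0,0,0,0,0,0]
  ]
}}

```text
time_s: 14.52
position: [0.6241, 0.2747, 0.0972]
tool_rot: [[0.913, 0.407, -0.001], [0.407, -0.913, -0.0], [-0.001, 0.0, -1.0]]
ft_force: [-0.7, -0.1, -5.1]
grip_width: 0.0214
gripper_force: 79.1
```

```bash
python3 go.py 624.6,275.7,8
python3 - <<'E'
from h import *
from rig import get_image
for n in("scene","top"):
    P=cloud(get_image(n))
    q=P[(abs(P[...,0]-.625)<.05)&(abs(P[...,1]-.277)<.05)&(P[...,2]>.05)&(P[...,2]<.135)]
    print(n,q[:,2].min())
    q=q[(q[:,2]<.125)];print(q.min(0),q.max(0))
E
```

```text
t 14.53 p [624.1 274.7  97.2] yaw 24.01 w 21.4 gf 79.1 F [-0.7 -0.1 -5.1] q6 79.8 tilt [-0.0006 -0.0003]
624.6,275.7,8 shift now-frame [ 1.  -0.7 89.2] then turn z 
scene 0.09463936372545056
[0.61634805 0.24777808 0.09463936] [0.65341764 0.30216666 0.12492181]
top 0.09644593614547226
[0.5943626  0.24580648 0.09644594] [0.64091735 0.27844035 0.12491807]
```

Call:
{"fn": "apply_moves", "kwargs": {
  "series": [
    [1.5,-2,25,0,0,0,0],
    [0,0,25,0,0,0,0],
    [0,0,18,0,0,0,0],
    [0,0,11,0,0,0,0],
    [0,0,5,0,0,0,0],
    [0,0,3,0,0,0,0],
    [0,0,2,0,0,0,0],
    [0,0,0,0,0,0,0],
    [0,0,0,0,0,0,0]
  ]
}}

```text
time_s: 15.75
position: [0.6252, 0.2779, 0.0085]
tool_rot: [[0.913, 0.408, 0.001], [0.408, -0.913, 0.0], [0.001, 0.0, -1.0]]
ft_force: [-0.2, -0.0, -5.4]
grip_width: 0.021
gripper_force: 79.1
```

Call:
{"fn": "apply_moves", "kwargs": {
  "series": [
    [0,0,1,0,0,0,0],
    [0,0,0,0,0,0,0],
    [0,0,0,0,0,0,0.35],
    [0,0,0,0,0,0,0.5],
    [0,0,0,0,0,0,0.5],
    [0,0,0,0,0,0,0.5],
    [0,0,-20,0,0,0,0.5],
    [0,0,-35,0,0,0,1],
    [0,0,-45,0,0,0,1],
    [0,0,0,0,0,0,1]
  ]
}}

```text
time_s: 17.0
position: [0.6267, 0.2784, 0.1113]
tool_rot: [[0.913, 0.408, 0.008], [0.408, -0.913, 0.002], [0.008, 0.001, -1.0]]
ft_force: [0.5, 0.1, -0.7]
grip_width: 0.0855
gripper_force: 0.0
```

```bash
python3 go.py 356.7,309.7,107 356.7,309.7,4
python3 - <<'E'
from h import *
from rig import get_image
P=cloud(get_image("scene"))
for c,a,Q,r in comps(P,.05,.078,15,(.5,.7,.1,.4)):print(a,(Q.mean(0)*1000).round(),np.round(r[0],1),np.round(r[1],1))
for c,a,Q,r in comps(P,.06,.08,15,(.3,.42,.25,.4)):print('jar',a,(Q.mean(0)*1000).round(),np.round(r[0],1),np.round(r[1],1))
E
```

```text
t 17.0 p [626.7 278.4 111.3] yaw 24.06 w 85.5 gf 0.0 F [ 0.5  0.1 -0.7] q6 80.0 tilt [0.0076 0.0019]
356.7,309.7,107 shift now-frame [-233.9 -138.7    2.4] then turn z 
356.7,309.7,4 shift now-frame [-234.6 -138.8  105.3] then turn z 
128 [613. 204.  62.] [611.7 204.5] [17.4 17.9]
250 [628. 280.  66.] [625.9 280.7] [22.7 23.5]
```

Call:
{"fn": "apply_moves", "kwargs": {
  "series": [
    [-20,-12,0,0,0,0,1],
    [-40,-24,0,0,0,0,1],
    [-40,-24,0,0,0,0,1],
    [-40,-24,0,0,0,0,1],
    [-40,-24,0,0,0,0,1],
    [-35,-20,0,0,0,0,1],
    [-14,-8,0,0,0,0,1],
    [-5,-2.7,0,0,0,0,1],
    [0,0,0,0,0,0,1],
    [0,0,0,0,0,0,1]
  ]
}}

```text
time_s: 18.3
position: [0.3558, 0.3091, 0.1069]
tool_rot: [[0.914, 0.407, 0.0], [0.407, -0.914, 0.0], [0.0, 0.0, -1.0]]
ft_force: [0.7, -0.4, -0.7]
grip_width: 0.0852
gripper_force: 0.0
```

```bash
python3 go.py 356.7,309.5,4
```

```text
t 18.3 p [355.8 309.1 106.9] yaw 24.01 w 85.2 gf 0.0 F [ 0.7 -0.4 -0.7] q6 92.5 tilt [0.0002 0.    ]
356.7,309.5,4 shift now-frame [  1.   -0.  102.9] then turn z
```

Call:
{"fn": "apply_moves", "kwargs": {
  "series": [
    [1,0,30,0,0,0,1],
    [0,0,30,0,0,0,1],
    [0,0,22,0,0,0,1],
    [0,0,12,0,0,0,1],
    [0,0,8,0,0,0,1],
    [0,0,0,0,0,0,1],
    [0,0,0,0,0,0,0],
    [0,0,0,0,0,0,0],
    [0,0,0,0,0,0,0],
    [0,0,0,0,0,0,0],
    [0,0,0,0,0,0,0]
  ],
  "grip_force": 50
}}

```text
time_s: 19.68
position: [0.3559, 0.3105, 0.0062]
tool_rot: [[0.913, 0.407, 0.001], [0.407, -0.913, 0.002], [0.002, -0.001, -1.0]]
ft_force: [-4.3, 3.4, 8.8]
grip_width: 0.0486
gripper_force: 52.6
```

```bash
python3 go.py 625.5,-189.4,105
python3 - <<'E'
from h import *
from rig import get_image
d=get_image("scene");c=d["frame"][130:280,400:600,::-1]
cv2.imwrite("pics/g3.png",cv2.resize(cv2.convertScaleAbs(c,alpha=1.6),(600,450),interpolation=cv2.INTER_CUBIC))
E
```

```text
t 19.68 p [355.9 310.5   6.2] yaw 24.04 w 48.6 gf 52.6 F [-4.3  3.4  8.8] q6 92.5 tilt [0.0014 0.0022]
625.5,-189.4,105 shift now-frame [ 42.8 566.2 -99.5] then turn z
```

View pics/g3.png

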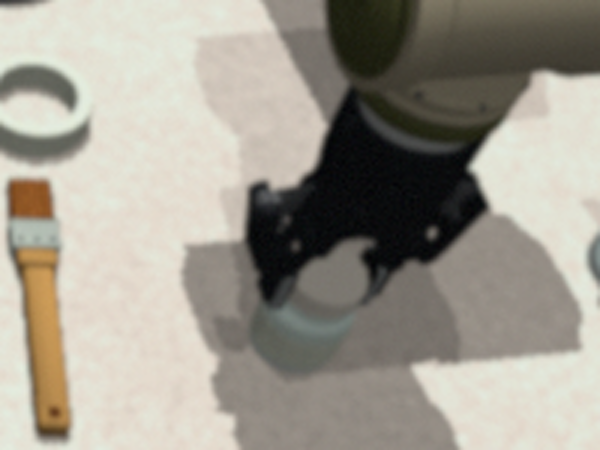

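Call:
{"fn": "apply_moves", "kwargs": {
  "series": [
    [0,0,-10,0,0,0,0],
    [0,0,-25,0,0,0,0],
    [0,0,-35,0,0,0,0],
    [1,12,-27,0,0,0,0],
    [2,25,0,0,0,0,0],
    [3,38,0,0,0,0,0],
    [4,45,0,0,0,0,0],
    [4,50,0,0,0,0,0],
    [4,50,0,0,0,0,0],
    [4,50,0,0,0,0,0],
    [4,50,0,0,0,0,0],
    [4,50,0,0,0,0,0]
  ]
}}

```text
time_s: 21.22
position: [0.5343, -0.0177, 0.1026]
tool_rot: [[0.913, 0.407, -0.0], [0.407, -0.913, -0.0], [-0.0, 0.0, -1.0]]
ft_force: [0.7, 1.2, -3.0]
grip_width: 0.0487
gripper_force: 52.6
```

Call:
{"fn": "apply_moves", "kwargs": {
  "series": [
    [4,50,0,0,0,0,0],
    [3,50,0,0,0,0,0],
    [3,45,0,0,0,0,0],
    [2,30,0,0,0,0,0],
    [1,15,0,0,0,0,0],
    [0,6,0,0,0,0,0],
    [0,0,0,0,0,0,0],
    [0,0,0,0,0,0,0]
  ]
}}

```text
time_s: 22.22
position: [0.6254, -0.1887, 0.1023]
tool_rot: [[0.913, 0.408, -0.0], [0.408, -0.913, 0.0], [-0.0, -0.0, -1.0]]
ft_force: [-1.1, 0.7, -2.9]
grip_width: 0.0487
gripper_force: 52.6
```

```bash
python3 go.py 625.5,-189.4,14.5
python3 - <<'E'
from h import *
from rig import get_image
for n in("scene","top"):
    P=cloud(get_image(n))
    q=P[(abs(P[...,0]-.625)<.05)&(abs(P[...,1]+.187)<.05)&(P[...,2]>.05)&(P[...,2]<.14)]
    print(n,q[:,2].min(),q.min(0),q.max(0))
E
```

```text
t 22.23 p [ 625.4 -188.7  102.3] yaw 24.11 w 48.7 gf 52.6 F [-1.1  0.7 -2.9] q6 38.7 tilt [-0.0002  0.0002]
625.5,-189.4,14.5 shift now-frame [-0.2  0.7 87.8] then turn z 
scene 0.09731362264946486 [ 0.60804173 -0.2051762   0.09731362] [ 0.65560683 -0.15817547  0.13996759]Traceback (most recent call last):
  File "<stdin>", line 6, in <module>
    return umr_minimum(a, axis, None, out, keepdims, initial, where)
ValueError: zero-size array to reduction operation minimum which has no identity
```

Call:
{"fn": "apply_moves", "kwargs": {
  "series": [
    [0,0.5,25,0,0,0,0],
    [0,0,25,0,0,0,0],
    [0,0,18,0,0,0,0],
    [0,0,9,0,0,0,0],
    [0,0,5,0,0,0,0],
    [0,0,3,0,0,0,0],
    [0,0,1.5,0,0,0,0],
    [0,0,0,0,0,0,0],
    [0,0,0,0,0,0,0]
  ]
}}

```text
time_s: 23.45
position: [0.626, -0.1902, 0.0159]
tool_rot: [[0.913, 0.408, 0.0], [0.408, -0.913, -0.0], [0.0, 0.0, -1.0]]
ft_force: [0.6, -0.5, -1.3]
grip_width: 0.0489
gripper_force: 52.7
```

Call:
{"fn": "apply_moves", "kwargs": {
  "series": [
    [0,0,1,0,0,0,0],
    [0,0,0.5,0,0,0,0],
    [0,0,0,0,0,0,0],
    [0,0,0,0,0,0,0.65],
    [0,0,0,0,0,0,0.75],
    [0,0,0,0,0,0,0.75],
    [0,0,0,0,0,0,0.75],
    [0,0,-10,0,0,0,0.75],
    [0,0,-25,0,0,0,0.75],
    [0,0,-35,0,0,0,0.75],
    [0,0,-30,0,0,0,0.75],
    [0,0,0,0,0,0,1]
  ]
}}

```text
time_s: 24.95
position: [0.627, -0.1907, 0.1175]
tool_rot: [[0.913, 0.408, 0.005], [0.408, -0.913, -0.003], [0.004, 0.005, -1.0]]
ft_force: [0.8, -0.2, -0.6]
grip_width: 0.08
gripper_force: 0.0
```

```bash
python3 go.py 406.8,-168,65,-20
python3 - <<'E'
from h import *
from rig import get_image
d=get_image("scene");P=cloud(d)
for c,a,Q,r in comps(P,.05,.09,15,(.5,.7,-.4,.4)):print(a,(Q.mean(0)*1000).round(),np.round(r[0],1),np.round(r[1],1))
for c,a,Q,r in comps(P,.006,.024,300,(.25,.56,-.3,.3)):print(a,np.round(r[0],1),np.round(r[1],1),r[2])
cv2.imwrite("pics/s2.png",d["frame"][:,:,::-1])
E
```

```text
t 24.95 p [ 627.  -190.7  117.5] yaw 24.06 w 80.0 gf 0.0 F [ 0.8 -0.2 -0.6] q6 38.7 tilt [ 0.0052 -0.0027]
406.8,-168,65,-20 shift now-frame [-192.  -110.8   51.3] then turn z 44.1
455 [ 628. -278.   69.] [ 625.2 -282.1] [40.  39.3]
907 [ 632. -183.   75.] [ 628.6 -186.9] [51.9 51.8]
128 [613. 204.  62.] [611.7 204.5] [17.4 17. ]
250 [628. 280.  66.] [626.1 280.2] [23.5 23.1]
1507 [ 422.8 -168.4] [ 56.3 204.2] 68.44634246826172
1135 [389.2 149.4] [206.2  34.1] 18.285512924194336
```

View pics/s2.png

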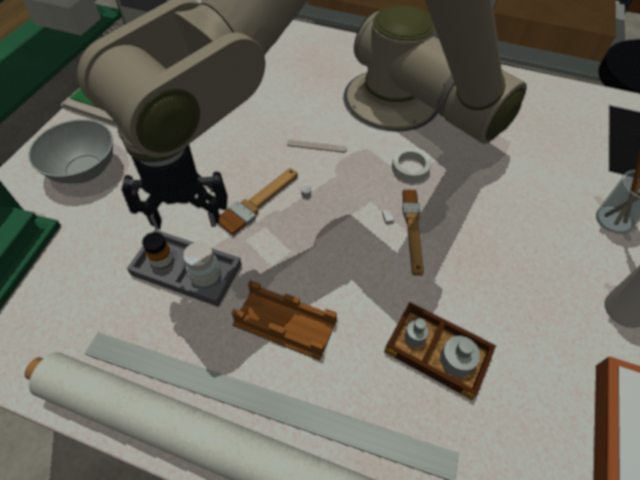

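Jar stands in the +y bay next to the upright amber jar (jar 202,262; amber 157,248), and both weights are in their compartments (418,335 and 462,352). Now the wide brush.

Call:
{"fn": "apply_moves", "kwargs": {
  "series": [
    [-20,-11,0,0,0,0,1],
    [-38,-22,0,0,0,0,1],
    [-40,-23,0,0,0,0,1],
    [-40,-24,10,0,0,0,1],
    [-36,-20,15,0,0,0,1],
    [-18,-11,15,0,0,0,1],
    [0,0,11,0,0,9,1],
    [0,0,0,0,0,9,1],
    [0,0,0,0,0,9,1],
    [0,0,0,0,0,9,1],
    [0,0,0,0,0,8,1],
    [0,0,0,0,0,0,1]
  ]
}}

```text
time_s: 26.5
position: [0.4049, -0.1668, 0.0626]
tool_rot: [[0.94, -0.34, -0.001], [-0.34, -0.94, 0.001], [-0.001, -0.0, -1.0]]
ft_force: [-0.5, 0.4, 0.7]
grip_width: 0.0851
gripper_force: 0.0
```

```bash
python3 - <<'E'
from h import *
from rig import get_image
for n in("scene","top"):
    P=cloud(get_image(n))
    for c,a,Q,r in comps(P,.006,.024,300,(.25,.56,-.3,.3)):print(n,a,np.round(r[0],1),np.round(r[1],1),r[2])
    q=P[(abs(P[...,0]-.407)<.08)&(abs(P[...,1]+.166)<.08)&(P[...,2]>.09)&(P[...,2]<.14)]
    if len(q):
        print("tips",len(q),q.min(0).round(4),q.max(0).round(4)); r=cv2.minAreaRect((q[:,:2]*1000).astype(np.float32));print(np.round(r[0],1),np.round(r[1],1),r[2])
E
python3 go.py 406.8,-168,-38,-20
```

```text
scene 1540 [ 423.2 -168.4] [ 59.  203.5] 67.78485107421875
scene 1142 [389.  149.3] [206.9  34.1] 18.08089828491211
tips 198 [ 0.3782 -0.2208  0.1117] [ 0.4324 -0.1096  0.1397]
[ 406.5 -165.7] [113.7  23.3] 67.06424713134766
top 1253 [ 467.2 -188.9] [ 55.5 104.4] 67.92684936523438
top 1607 [387.9 146.7] [205.2  34.3] 16.8842830657959
top 315 [ 360.3 -140.7] [17.5 69.8] 66.19380187988281
t 26.6 p [ 405.  -166.9   62.8] yaw -19.78 w 85.4 gf 0.0 F [-0.5  0.5  0.1] q6 71.8 tilt [-0.0008  0.0006]
406.8,-168,-38,-20 shift now-frame [  2.2   0.5 100.8] then turn z 0.2
```

```bash
cat > br.py <<'E'
from h import *
def br(d,name):
    P=cloud(d)
    for c,a,Q,r in comps(P,.009,.022,300,(.25,.56,-.3,.3)):
        xy=(Q[:,:2]*1000).astype(np.float32)
        v=cv2.fitLine(xy,cv2.DIST_HUBER,0,.01,.01).ravel();ang=np.degrees(np.arctan(v[1]/v[0]))
        t=(xy-v[2:])@v[:2];e=v[2:]+np.outer([np.percentile(t,.3),np.percentile(t,99.7)],v[:2])
        print(name,a,"ang",ang.round(2),"ends",e.round(1).tolist(),"len",np.linalg.norm(e[1]-e[0]).round(1))
E
python3 - <<'E'
from br import *
from rig import get_image
for n in("scene","top"):
    br(dict(np.load(n+"0.npz")),n+"0"); br(get_image(n),n)
E
```

```text
scene0 1466 ang -22.2 ends [[329.79998779296875, -128.8000030517578], [517.4000244140625, -205.3000030517578]] len 202.6
scene0 1095 ang 18.09 ends [[292.1000061035156, 116.9000015258789], [486.79998779296875, 180.5]] len 204.8
scene 1467 ang -22.15 ends [[329.79998779296875, -128.60000610351562], [517.7000122070312, -205.10000610351562]] len 202.9
scene 1100 ang 17.97 ends [[292.3999938964844, 117.30000305175781], [486.3999938964844, 180.1999969482422]] len 203.9
top0 2116 ang -21.91 ends [[326.8999938964844, -132.1999969482422], [515.0999755859375, -207.89999389648438]] len 202.8
top0 1580 ang 18.11 ends [[291.20001220703125, 115.69999694824219], [484.1000061035156, 178.6999969482422]] len 203.0
top 1232 ang -26.79 ends [[423.1000061035156, -164.3000030517578], [515.0999755859375, -210.6999969482422]] len 103.0
top 1583 ang 18.15 ends [[291.1000061035156, 115.5999984741211], [483.8999938964844, 178.8000030517578]] len 202.9
top 307 ang -23.17 ends [[328.79998779296875, -126.0999984741211], [392.8999938964844, -153.5]] len 69.8
```

Call:
{"fn": "apply_moves", "kwargs": {
  "series": [
    [1,-3,25,0,0,2.2,1],
    [0,0,25,0,0,0,1],
    [0,0,22,0,0,0,0.7],
    [0,0,14,0,0,0,0.6],
    [0,0,8,0,0,0,0.6],
    [0,0,4,0,0,0,0.6],
    [0,0,0,0,0,0,0.6]
  ]
}}

```text
time_s: 27.58
position: [0.4073, -0.1647, -0.0348]
tool_rot: [[0.926, -0.377, 0.0], [-0.377, -0.926, -0.0], [0.0, 0.0, -1.0]]
ft_force: [-0.7, -0.4, 1.0]
grip_width: 0.0515
gripper_force: 0.0
```

```bash
python3 go.py 407.5,-164.7,-38,-22;python3 - <<'E'
from h import *
from rig import get_image
d=get_image("scene");c=d["frame"][120:270,170:370,::-1]
cv2.imwrite("pics/g4.png",cv2.resize(cv2.convertScaleAbs(c,alpha=1.6),(600,450),interpolation=cv2.INTER_CUBIC))
E
```

```text
t 27.57 p [ 407.3 -164.7  -34.8] yaw -22.13 w 51.5 gf 0.0 F [-0.7 -0.4  1. ] q6 74.6 tilt [ 0.0001 -0.0001]
407.5,-164.7,-38,-22 shift now-frame [ 0.2 -0.   3.2] then turn z -0.1
```

View pics/g4.png

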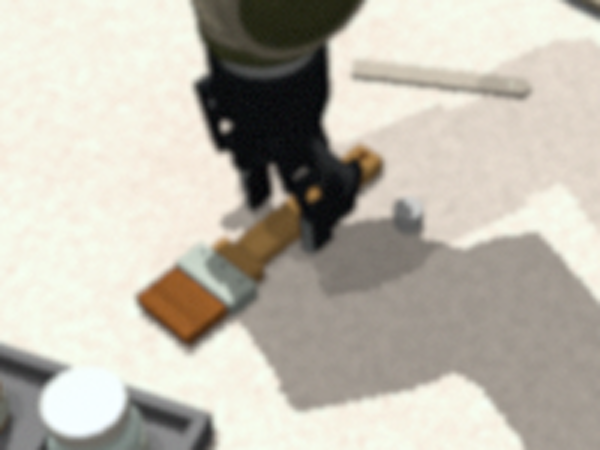

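Fingers straddle the handle (crop 255,195 and 315,235). Lowering 3 mm and gripping.

Call:
{"fn": "apply_moves", "kwargs": {
  "series": [
    [0,0,3,0,0,0,0.6],
    [0,0,0,0,0,0,0.6],
    [0,0,0,0,0,0,0],
    [0,0,0,0,0,0,0],
    [0,0,0,0,0,0,0],
    [0,0,0,0,0,0,0],
    [0,0,0,0,0,0,0]
  ],
  "grip_force": 50
}}

```text
time_s: 28.5
position: [0.4074, -0.1647, -0.0376]
tool_rot: [[0.926, -0.377, 0.0], [-0.377, -0.926, -0.0], [0.001, 0.0, -1.0]]
ft_force: [-0.0, 1.5, 6.0]
grip_width: 0.0244
gripper_force: 50.0
```

```bash
python3 go.py 657.8,-55.9,60,-2.2
```

```text
t 28.5 p [ 407.4 -164.7  -37.6] yaw -22.14 w 24.4 gf 50.0 F [-0.   1.5  6. ] q6 74.6 tilt [ 0.0005 -0.0004]
657.8,-55.9,60,-2.2 shift now-frame [ 191.  -195.2  -97.5] then turn z -19.9
```

Call:
{"fn": "apply_moves", "kwargs": {
  "series": [
    [0,0,-8,0,0,0,0],
    [0,0,-22,0,0,0,0],
    [0,0,-35,0,0,0,0],
    [0,0,-35,0,0,0,0],
    [10,-10,-10,0,0,-5,0],
    [0,0,0,0,0,-8,0],
    [0,0,0,0,0,-7,0],
    [0,0,0,0,0,0,0],
    [0,0,0,0,0,0,0]
  ]
}}

```text
time_s: 29.62
position: [0.4202, -0.1591, 0.0722]
tool_rot: [[0.999, -0.04, -0.0], [-0.04, -0.999, 0.0], [-0.0, -0.0, -1.0]]
ft_force: [0.0, -0.4, -0.9]
grip_width: 0.0246
gripper_force: 49.2
```

```bash
python3 go.py 657.8,-55.9,60,-2.2
```

```text
t 29.62 p [ 420.2 -159.1   72.2] yaw -2.29 w 24.6 gf 49.2 F [ 0.  -0.4 -0.9] q6 56.4 tilt [-0.0001  0.0001]
657.8,-55.9,60,-2.2 shift now-frame [ 233.3 -112.6   12.2] then turn z -0.1
```

Call:
{"fn": "apply_moves", "kwargs": {
  "series": [
    [15,-7,0,0,0,0,0],
    [30,-15,0,0,0,0,0],
    [40,-19,0,0,0,0,0],
    [40,-19,0,0,0,0,0],
    [40,-19,0,0,0,0,0],
    [36,-18,0,0,0,0,0],
    [22,-11,10,0,0,0,0],
    [10,-5,10,0,0,0,0],
    [0,0,10,0,0,0,0],
    [0,0,0,0,0,0,0],
    [0,0,0,0,0,0,0]
  ]
}}

```text
time_s: 31.0
position: [0.6571, -0.0555, 0.0427]
tool_rot: [[0.999, -0.038, 0.0], [-0.038, -0.999, -0.0], [0.0, 0.0, -1.0]]
ft_force: [-0.2, 0.1, -0.6]
grip_width: 0.0246
gripper_force: 49.2
```

```bash
python3 go.py 657.8,-55.9,-9.5,-2.2
cat > hb.py <<'E'
from h import *
from rig import get_image
import sys
lo,hi,y0,y1=map(float,sys.argv[1:5])
for n in("scene","top"):
    P=cloud(get_image(n))
    for c,a,Q,r in comps(P,lo,hi,100,(.5,.82,y0,y1)):
        xy=(Q[:,:2]*1000).astype(np.float32);v=cv2.fitLine(xy,cv2.DIST_HUBER,0,.01,.01).ravel()
        print(n,a,"z",Q[:,2].mean().round(4),"rect",np.round(r[0],1),np.round(r[1],1),round(r[2],1),"ang",np.degrees(np.arctan(v[1]/v[0])).round(1),"x",xy[:,0].min(),xy[:,0].max())
E
python3 hb.py .075 .1 -.12 0.02
```

```text
t 31.0 p [657.1 -55.5  42.7] yaw -2.2 w 24.6 gf 49.2 F [-0.2  0.1 -0.6] q6 77.1 tilt [ 0.0004 -0.0002]
657.8,-55.9,-9.5,-2.2 shift now-frame [ 0.7  0.4 52.2] then turn z 0.0
scene 107 z 0.095 rect [583.2 -43.2] [31.  13.7] 23.2 ang 21.2 x 570.82416 598.2722
scene 2240 z 0.0954 rect [710.2 -55.6] [ 56.1 130.4] 86.8 ang 0.1 x 644.33044 775.70154
```

Call:
{"fn": "apply_moves", "kwargs": {
  "series": [
    [0.5,-0.5,15,0,0,0,0],
    [0,0,15,0,0,0,0],
    [0,0,10,0,0,0,0],
    [0,0,6,0,0,0,0],
    [0,0,3,0,0,0,0],
    [0,0,2,0,0,0,0],
    [0,0,0,0,0,0,0],
    [0,0,0,0,0,0,0]
  ]
}}

```text
time_s: 32.1
position: [0.658, -0.0545, -0.0086]
tool_rot: [[0.999, -0.037, 0.001], [-0.037, -0.999, -0.0], [0.001, 0.0, -1.0]]
ft_force: [-0.4, 0.1, -0.7]
grip_width: 0.0247
gripper_force: 49.2
```

Call:
{"fn": "apply_moves", "kwargs": {
  "series": [
    [0,0,1,0,0,0,0],
    [0,0,0,0,0,0,0],
    [0,0,0,0,0,0,0.35],
    [0,0,0,0,0,0,0.55],
    [0,0,0,0,0,0,0.55],
    [0,0,0,0,0,0,0.55],
    [0,0,-15,0,0,0,0.55],
    [0,0,-30,0,0,0,0.55],
    [0,0,-40,0,0,0,1],
    [0,0,-20,0,0,0,1],
    [0,0,0,0,0,0,1]
  ]
}}

```text
time_s: 33.48
position: [0.6588, -0.0547, 0.0976]
tool_rot: [[0.999, -0.037, 0.004], [-0.037, -0.999, -0.001], [0.004, 0.001, -1.0]]
ft_force: [0.4, 0.4, 0.2]
grip_width: 0.0851
gripper_force: 0.0
```

```bash
python3 go.py 403.0,150.7,60,18.1; python3 hb.py .0415 .05 -.12 0.02
```

```text
t 33.48 p [658.8 -54.7  97.6] yaw -2.14 w 85.1 gf 0.0 F [0.4 0.4 0.2] q6 77.2 tilt [ 0.0043 -0.0011]
403.0,150.7,60,18.1 shift now-frame [-263.4 -195.7   36.3] then turn z -20.2
scene 2100 z 0.044 rect [682.5 -53.2] [ 56.3 187.2] 87.3 ang -0.8 x 588.3794 776.27026
```

Wide brush lies level in the −y lane. Next the narrow brush.

Call:
{"fn": "apply_moves", "kwargs": {
  "series": [
    [-20,-15,0,0,0,0,1],
    [-38,-28,0,0,0,0,1],
    [-40,-30,0,0,0,0,1],
    [-40,-30,0,0,0,0,1],
    [-40,-30,0,0,0,0,1],
    [-40,-30,5,0,0,0,1],
    [-30,-22,10,0,0,0,1],
    [-15,-11,15,0,0,-6,1],
    [0,0,6,0,0,-8,1],
    [0,0,0,0,0,-6.2,1],
    [0,0,0,0,0,0,0.6],
    [0,0,0,0,0,0,0.6]
  ]
}}

```text
time_s: 35.08
position: [0.4022, 0.1512, 0.0588]
tool_rot: [[0.951, 0.308, -0.001], [0.308, -0.951, -0.0], [-0.001, -0.0, -1.0]]
ft_force: [0.6, -0.8, 0.4]
grip_width: 0.0521
gripper_force: 0.0
```

```bash
python3 go.py 403.0,150.7,-37.6,18.1
```

```text
t 35.08 p [402.2 151.2  58.8] yaw 17.93 w 52.1 gf 0.0 F [ 0.6 -0.8  0.4] q6 76.8 tilt [-0.0008 -0.    ]
403.0,150.7,-37.6,18.1 shift now-frame [ 0.7  0.8 96.4] then turn z -0.2
```

Call:
{"fn": "apply_moves", "kwargs": {
  "series": [
    [0.5,0.8,25,0,0,0,0.6],
    [0,0,25,0,0,0,0.6],
    [0,0,20,0,0,0,0.6],
    [0,0,12,0,0,0,0.6],
    [0,0,8,0,0,0,0.6],
    [0,0,5,0,0,0,0.6],
    [0,0,0,0,0,0,0.6],
    [0,0,0,0,0,0,0.6]
  ]
}}

```text
time_s: 36.08
position: [0.4034, 0.1507, -0.0355]
tool_rot: [[0.951, 0.31, 0.001], [0.31, -0.951, 0.0], [0.001, 0.0, -1.0]]
ft_force: [-0.2, 0.0, 0.1]
grip_width: 0.0509
gripper_force: 0.0
```

```bash
python3 go.py 403.0,150.7,-37.6,18.1
```

```text
t 36.08 p [403.4 150.7 -35.5] yaw 18.05 w 50.9 gf 0.0 F [-0.2  0.   0.1] q6 76.6 tilt [0.0007 0.0001]
403.0,150.7,-37.6,18.1 shift now-frame [-0.3 -0.1  2.1] then turn z -0.1
```

Call:
{"fn": "apply_moves", "kwargs": {
  "series": [
    [0,0,2,0,0,0,0.6],
    [0,0,0,0,0,0,0],
    [0,0,0,0,0,0,0],
    [0,0,0,0,0,0,0],
    [0,0,0,0,0,0,0],
    [0,0,0,0,0,0,0]
  ],
  "grip_force": 50
}}

```text
time_s: 36.83
position: [0.4033, 0.1507, -0.0375]
tool_rot: [[0.951, 0.31, 0.001], [0.31, -0.951, 0.0], [0.001, 0.0, -1.0]]
ft_force: [-0.8, 0.5, 6.1]
grip_width: 0.0208
gripper_force: 53.0
```

Call:
{"fn": "apply_moves", "kwargs": {
  "series": [
    [0,0,-8,0,0,0,0],
    [0,0,-22,0,0,0,0],
    [0,0,-35,0,0,0,0],
    [0,0,-35,0,0,0,0],
    [0,0,-10,0,0,5,0],
    [0,0,0,0,0,8,0],
    [0,0,0,0,0,7.2,0],
    [0,0,0,0,0,0,0],
    [0,0,0,0,0,0,0]
  ]
}}

```text
time_s: 37.95
position: [0.4031, 0.1506, 0.0722]
tool_rot: [[0.999, -0.035, -0.0], [-0.035, -0.999, -0.0], [-0.0, 0.0, -1.0]]
ft_force: [-0.8, 0.6, -0.6]
grip_width: 0.0208
gripper_force: 49.1
```

```bash
python3 go.py 660.7,20.3,40,-2.2
```

```text
t 37.95 p [403.1 150.6  72.2] yaw -2.01 w 20.8 gf 49.1 F [-0.8  0.6 -0.6] q6 96.7 tilt [-0. -0.]
660.7,20.3,40,-2.2 shift now-frame [262.1 121.2  32.2] then turn z 0.2
```

Call:
{"fn": "apply_moves", "kwargs": {
  "series": [
    [20,9,0,0,0,0,0],
    [36,17,0,0,0,0,0],
    [40,18,0,0,0,0,0],
    [40,18,0,0,0,0,0],
    [40,19,0,0,0,0,0],
    [40,19,0,0,0,0,0],
    [30,14,5,0,0,0,0],
    [12,5,10,0,0,0,0],
    [4,2,10,0,0,0,0],
    [0,0,5,0,0,0,0],
    [0,0,0,0,0,0,0],
    [0,0,0,0,0,0,0]
  ]
}}

```text
time_s: 39.45
position: [0.6603, 0.0203, 0.0427]
tool_rot: [[0.999, -0.037, 0.001], [-0.037, -0.999, -0.0], [0.001, 0.0, -1.0]]
ft_force: [-1.0, 0.2, -1.2]
grip_width: 0.0206
gripper_force: 49.0
```

```bash
python3 go.py 660.7,20.3,-9.5,-2.2; python3 hb.py .075 .1 -.03 0.08
```

```text
t 39.45 p [660.3  20.3  42.7] yaw -2.11 w 20.6 gf 49.0 F [-1.   0.2 -1.2] q6 83.6 tilt [ 0.0006 -0.0001]
660.7,20.3,-9.5,-2.2 shift now-frame [ 0.4 -0.  52.2] then turn z 0.1
scene 962 z 0.0955 rect [694.6  15.4] [ 46.9 105.5] 78.6 ang 0.9 x 640.0143 748.5988
```

Call:
{"fn": "apply_moves", "kwargs": {
  "series": [
    [0,0,15,0,0,0,0],
    [0,0,15,0,0,0,0],
    [0,0,10,0,0,0,0],
    [0,0,6,0,0,0,0],
    [0,0,3,0,0,0,0],
    [0,0,2,0,0,0,0],
    [0,0,1,0,0,0,0],
    [0,0,0,0,0,0,0],
    [0,0,0,0,0,0,0]
  ]
}}

```text
time_s: 40.67
position: [0.6606, 0.0199, -0.0094]
tool_rot: [[0.999, -0.037, 0.001], [-0.037, -0.999, -0.0], [0.001, 0.0, -1.0]]
ft_force: [-2.1, 1.7, 3.7]
grip_width: 0.0206
gripper_force: 49.5
```

Call:
{"fn": "apply_moves", "kwargs": {
  "series": [
    [0,0,0,0,0,0,0.35],
    [0,0,0,0,0,0,0.5],
    [0,0,0,0,0,0,0.5],
    [0,0,0,0,0,0,0.5],
    [0,0,-15,0,0,0,0.5],
    [0,0,-30,0,0,0,0.5],
    [0,0,-40,0,0,0,1],
    [-20,0,-20,0,0,0,1],
    [-40,0,0,0,0,0,1],
    [-50,0,0,0,0,0,1],
    [-50,0,0,0,0,0,1],
    [-20,0,0,0,0,0,1]
  ]
}}

```text
time_s: 42.18
position: [0.4784, 0.0269, 0.0964]
tool_rot: [[0.999, -0.037, 0.001], [-0.037, -0.999, -0.0], [0.001, 0.0, -1.0]]
ft_force: [0.6, 0.2, 0.9]
grip_width: 0.0851
gripper_force: 0.0
```

```bash
python3 go.py; python3 hb.py .0415 .05 -.12 0.09;python3 - <<'E'
from rig import get_image
import cv2
cv2.imwrite("pics/end.png",get_image("scene")["frame"][:,:,::-1])
E
```

```text
t 42.17 p [478.4  26.9  96.4] yaw -2.14 w 85.1 gf 0.0 F [0.6 0.2 0.9] q6 81.2 tilt [ 0.0007 -0.0002]
scene 2279 z 0.0441 rect [674.  -51.4] [ 56.3 204.1] 86.0 ang -1.8 x 571.57196 776.39484
scene 1537 z 0.0442 rect [646.2  22.5] [ 33.9 205.2] 88.8 ang -2.3 x 543.8339 748.63806
top 1857 z 0.0438 rect [672.6 -53.5] [ 55.6 204.1] 86.2 ang -1.6 x 570.1653 774.13947
top 1266 z 0.0439 rect [649.7  20.2] [ 32.9 193.8] 88.8 ang -2.0 x 552.6607 746.5691
```

View pics/end.png

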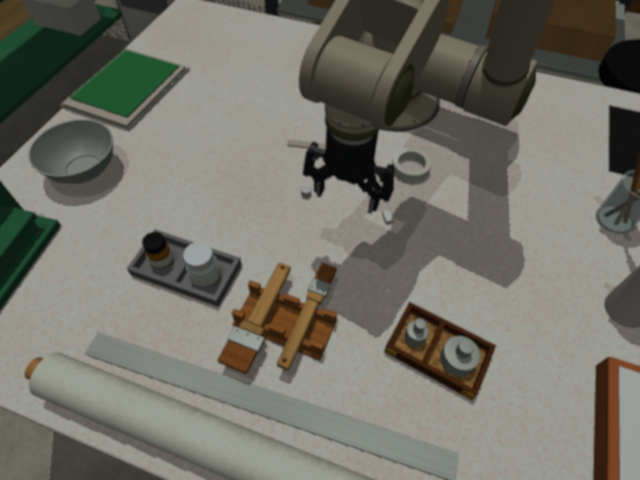

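Both brushes lie level in their lanes (265,300 and 308,310); the weights, the paste jar and the amber jar stand where they should, and the gripper is clear. Handing in.

```bash
python3 -c "
from rig import env
print(env.close_job())"
```

```text
the job is handed in; nothing more can be done
None
```

I handed the job in at about 42 s: both brushes lie level in their lanes, both weights and the paste jar stand in their places, and the amber jar is still upright; no verdict was returned.

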